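# Sweep tile fragments into the sorting frame

### The arm

A 6-joint arm with a two-finger parallel gripper is mounted at the origin on the work surface. World frame = base frame: x ahead of the robot, y to its left, z up, the work surface at z = 0. Lengths are in mm, angles in rad, forces in N, time in s.
With the tool pointing down it reaches from about 375 to 900 mm from the base axis. Payload 3.1 kg.
Tool frame: the origin (TCP) lies midway between the tips of the shut fingers; the grasp point (between the pads) lies 19 mm behind it; z points along the fingers, y is the direction in which the jaws open and shut (so a half turn about z gives the same grasp; the last joint's range is limited). The gripper opens to 87 mm and grips with 3 to 60 N. Pads are 19 mm wide; open, the fingers measure 117 mm over their backs; the gripper's body (75 mm by 190 mm) begins 51 mm behind the grasp point.
Start: joints at [0.936, 0.527, 1.433, -0, 1.181, -0.178], TCP at [275.071, 561.189, 222.548] pointing down, gripper open.
Joint ranges: [-3.08, 3.08], [-0.75, 2.2], [0.22, 2.44], [-1.43, 4.57], [0, 2.65], [-2.85, 2.85]. Speed limits (rad/s): [2.79, 2.79, 3.14, 3.14, 3.14, 3.14].

### API

Orientations are given as a 3x3 rotation matrix whose columns are the frame's x, y, z axes.
In Python, from plant import sensors, vision, job gives the robot as it stands.
- The arm moves only by the tool servo_tool, never from a script. Its argument "increments" is a list that holds one entry, the list of rows, each a list of 6 numbers: the shift along the world's x, y, z each as a share of 200 mm, from -1 to 1, then the turn, a rotation vector about the world's x, y, z each as a share of pi rad, from -1 to 1. In form: [[[tx, ty, tz, rx, ry, rz], ...]]. A call has 1 to 8 rows; each row is the pose to reach, as a shift and turn from the pose commanded when the call began, turning the shorter way round; what a row does not reach only later rows make up. A row lasts 1/12 s, in which the tool goes at most 41.7 mm and 7.16 degrees, less where a joint would pass 70% of its speed; a pose out of reach is approached as far as the arm can. A call with a number of a shift or a turn outside -1 to 1 is refused whole. A call with a gripper value outside its range is refused whole. "gripper" is the closure, from 0 (fully open) to 1 (shut), set as the call begins (left out, the last holds). The fingers move at their own pace and stop on an object; "force" is the grip in N (left out, the last holds). Time passes only in rows, so rows that repeat a pose let the fingers close. It gives the time, the measured TCP pose, the force and the opening at its end, in the units of the state.
- sensors.observe(): the state, without advancing time (a new reading comes with each control period).
- vision.camera(name): name is "side" or "top"; returns a dict with "color" (400x640x3 uint8, red, green, blue), "depth" (400x640 float32, mm along the optical axis (not along the pixel's ray), 0 where there is no reading), "fx", "fy", "cx", "cy" (pixels), "k1" (the pictures are not rectified: a ray, as slopes to the right and down, at radius r is drawn at 1 + k1 r^2 times it, then the intrinsics apply), "position" and "attitude" of the camera in the world. Camera axes: x right, y down, z forward; pixel columns grow to the right and rows downward; lengths in mm; the calibration is good to about 2 mm. A picture is of the moment at which its call begins.
- job.job_done(): hands the job in, once; it reports no verdict.
The state is a dict: "t": time; "joint_positions": joint angles; "dq": joint speeds; "joint_efforts": joint torques, N m; "tcp_pos": TCP position; "ee_rot": TCP orientation; "force": force on the tool from outside, world axes, zero at the start; "wrist_torque": the same for the moment, N m; "finger_gap": opening from 0.0 (shut) to 1.0 (fully open).
Only numpy, scipy, OpenCV 4.12 (cv2) and the standard library are available. Lean on these libraries where they do the work, as an engineer would, in place of code of your own. Each camera call takes 0.05 s, during which the arm holds its last target.

### The job

Sweep the three terracotta tile fragments along the table into the three-sided wooden sorting frame, in through its open side, until all three lie flat and well inside it. Only push them with the fingertips, never lift them, and leave everything else on the table where it stands.

Things in the scene. Friction and masses are not known exactly. Their poses are not given: they have to be found in the camera images.
- frame: three-sided light wood frame fixed to the table, no floor but flush white paper; walls 12 mm thick, 30 mm high; inside 160 mm deep (x) by 200 wide (y). Origin on the table, centre of the inside. x points from the open front (x=-80 mm) to the back wall (inner face x=+80); side walls inner faces y=+-100, full depth. The open front faces the robot's right (world -y), give or take 20 degrees
- fragment_a: flat irregular piece of red-brown terracotta roof tile, about 53 x 44 mm across and 16 mm thick, about 80 g, loose, lying flat on the table; origin at the middle of its underside, z up; seen from above its rim lies 19 to 35 mm from the origin
- fragment_b: flat irregular piece of red-brown terracotta roof tile, about 50 x 47 mm across and 16 mm thick, about 80 g, loose, lying flat on the table; origin at the middle of its underside, z up; seen from above its rim lies 19 to 35 mm from the origin
- fragment_c: flat irregular piece of red-brown terracotta roof tile, about 55 x 44 mm across and 16 mm thick, about 80 g, loose, lying flat on the table; origin at the middle of its underside, z up; seen from above its rim lies 19 to 35 mm from the origin
- sample_pot: small upright blue pot with a white cap, 38 mm diameter, 50 mm high, loose, among the fragments, to be left alone; origin at the centre of its underside
- pebble: dark grey, nearly black round pebble, 42 mm diameter, 26 mm high, loose, among the fragments, to be left alone; origin at the centre of its underside
- tape_roll: roll of brown tape lying flat, 90 mm outer diameter, 48 mm high, to be left alone; origin at the centre of its underside
- finds_box: open cardboard box, 160 x 120 x 55 mm high, to be left alone; origin at the centre of its underside
- pen_mug: blue mug, 76 mm diameter, 90 mm high, handle on its +y side, to be left alone; origin at the centre of its underside
- brush: hand brush about 0.2 m long lying on the table near the robot's left, to be left alone; its length is its x axis
Not all that is in view belongs to the job. Leave any green or white look-alike of the fragment_c alone.

How it is judged (in metres and radians):
At the end, for the whole second after the job is handed in: All three fragments lie flat (tilt under 0.15 rad) on the table, at rest, inside the frame, the middle of each at least 25 mm behind the line of the open front; every other loose thing is within 20 mm of where it stood (x of fragment_a in the frame of frame between -0.055 and 0.075 m and y of fragment_a in the frame of frame between -0.09 and 0.09 m and height (world z) of each of fragment_a, fragment_b, fragment_c below 0.005 m and angle between each of fragment_a, fragment_b, fragment_c's own z axis and vertical below 0.15 rad and linear speed of each of fragment_a, fragment_b, fragment_c below 0.02 m/s and x of fragment_b in the frame of frame between -0.055 and 0.075 m and y of fragment_b in the frame of frame between -0.09 and 0.09 m and x of fragment_c in the frame of frame between -0.055 and 0.075 m and y of fragment_c in the frame of frame between -0.09 and 0.09 m and distance of each of sample_pot, pebble, tape_roll, finds_box, pen_mug, brush from where it was at the start of the episode below 0.02 m); the robot touches nothing.
It fails at once if a fragment is lifted or tossed (its middle more than 18 mm off the table) (height (world z) of any of fragment_a, fragment_b, fragment_c above 0.018 m).
It fails at once if another loose thing is moved by more than 20 mm (distance of any of sample_pot, pebble, tape_roll, finds_box, pen_mug, brush from where it was at the start of the episode above 0.02 m).
It also fails if it takes over 72 s, if anything falls off the work surface, if the arm or the gripper's body presses on something with over 40 N, if the wrist force passes 120 N, or if a joint passes its speed limit or range.

## Working session

There is one attempt and no reset: what is moved stays moved. The work goes in short steps, Python scripts to look and compute and a tool call to move; the robot and the scene stay as the last step left them, time stands still between calls to the robot, and variables do not carry over. Pictures are saved under pics/ and viewed, and the job is handed in when it is done.

Besides the shell and the picture viewer there is one more tool, called after "Request:" as name(argument=value, ...) on one line, values as JSON. servo_tool: Moves the arm, as the interface text tells. Shift numbers are shares of 200 mm and turn numbers shares of pi rad, none past 1 either way. Its arguments: {"type":"object","properties":{"increments":{"type":"array","items":{"type":"array","items":{"type":"array","items":{"type":"number","minimum":-1,"maximum":1}}}},"gripper":{"type":"number"},"force":{"type":"number"}},"required":["increments"]}

```bash
ls; mkdir -p pics
cat > h.py <<'E'
import numpy as np, cv2, json
from plant import sensors, vision, job
def snap(n,tag):
    c=vision.camera(n); np.savez(f'{n}_{tag}.npz',**{k:np.array(v) for k,v in c.items()})
    cv2.imwrite(f'pics/{n}_{tag}.png',cv2.cvtColor(c['color'],cv2.COLOR_RGB2BGR)); return c
def load(n,tag): return dict(np.load(f'{n}_{tag}.npz'))
def rays(c,uv):
    uv=np.asarray(uv,float).reshape(-1,2)
    K=np.array([[c['fx'],0,c['cx']],[0,c['fy'],c['cy']],[0,0,1]],float)
    d=np.array([float(c['k1']),0,0,0,0])
    p=cv2.undistortPoints(uv.reshape(-1,1,2),K,d).reshape(-1,2)
    R=np.array(c['attitude'],float).reshape(3,3)
    return np.c_[p,np.ones(len(p))]@R.T
def plane(c,uv,z):
    r=rays(c,uv);o=np.array(c['position'],float)
    return o+r*((z-o[2])/r[:,2])[:,None]
def proj(c,P):
    P=np.asarray(P,float).reshape(-1,3);R=np.array(c['attitude'],float).reshape(3,3)
    q=(P-np.array(c['position'],float))@R
    s=q[:,:2]/q[:,2:];r2=(s**2).sum(1,keepdims=True);s=s*(1+float(c['k1'])*r2)
    return s*[float(c['fx']),float(c['fy'])]+[float(c['cx']),float(c['cy'])]
E
python3 - <<'E'
from h import *
for n in('top','side'):
    c=snap(n,'0'); print(n,{k:np.round(c[k],3).tolist() for k in c if k not in('color','depth')})
o=sensors.observe();print(o)
E
```

```text
pics
top {'fx': 392.812, 'fy': 392.812, 'cx': 321.083, 'cy': 202.656, 'k1': -0.045, 'position': [310.124, -63.747, 1186.333], 'attitude': [[-0.003, -0.982, 0.189], [-1.0, 0.003, -0.001], [0.0, -0.189, -0.982]]}
side {'fx': 386.171, 'fy': 386.171, 'cx': 321.313, 'cy': 203.941, 'k1': -0.012, 'position': [161.017, -633.012, 778.005], 'attitude': [[0.821, -0.442, 0.362], [-0.571, -0.615, 0.543], [-0.017, -0.653, -0.758]]}
{'t': 0.1, 'joint_positions': array([ 9.36482796e-01,  5.28378586e-01,  1.43375789e+00, -3.32577465e-05,
        1.18138901e+00, -1.78466816e-01]), 'dq': array([ 8.00281646e-06, -2.85545952e-03, -3.82889609e-03,  9.77679906e-04,
        6.31549787e-05, -1.45915797e-03]), 'joint_efforts': array([-5.07617517e-05, -4.40990102e+01, -1.77150196e+01,  6.34984067e-02,
        5.34109015e-02, -3.71414183e-05]), 'tcp_pos': array([274.71179614, 560.66696791, 221.67135116]), 'ee_rot': array([[-8.97894003e-01,  4.40210294e-01, -1.12066390e-03],
       [ 4.40211609e-01,  8.97892676e-01, -1.57509256e-03],
       [ 3.12863946e-04, -1.90759542e-03, -9.99998132e-01]]), 'force': array([-0.04826176,  0.74995719, -0.05728099]), 'wrist_torque': array([ 0.03775995,  0.03380443, -0.02866549]), 'finger_gap': 1.001479293744311}
```

View pics/top_0.png

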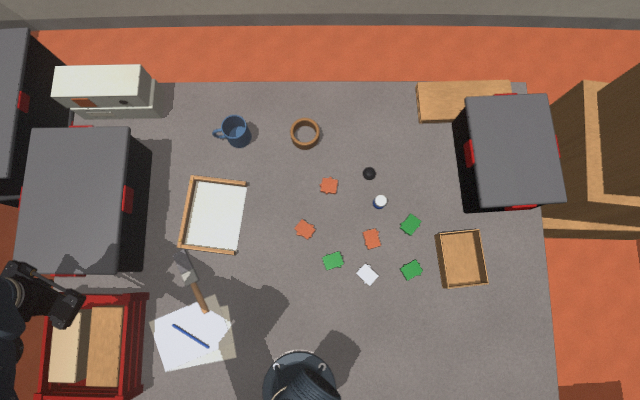

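View pics/side_0.png

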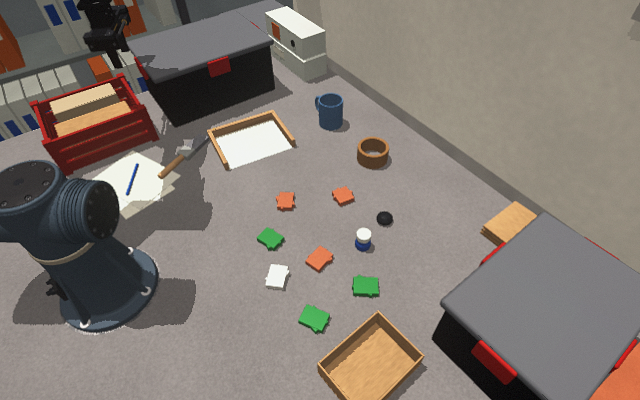

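The top view shows red-brown fragments at (329,186), (306,229) and (372,238). Possible mix-ups are green pieces at (333,260), (411,224) and (411,270), a white one at (367,274), the pebble at (369,173), the pot at (380,201) and the tape roll at (305,133). I choose the three red-brown ones. In the side view they are at (343,196), (286,200) and (319,258). The frame is at (214,215) in the top view, with its opening towards image right (-y).

```bash
cat >> h.py <<'E'
def masks(c):
    h=cv2.cvtColor(c['color'],cv2.COLOR_RGB2HSV); H,S,V=cv2.split(h)
    return {'red':((H<12)&(S>130)&(V>110)),'green':(H>45)&(H<75)&(S>120)&(V>60)}
def blobs(m,lo=60,hi=900):
    n,l,s,ce=cv2.connectedComponentsWithStats(m.astype(np.uint8)); 
    return [(ce[i],s[i,4],l==i) for i in range(1,n) if lo<s[i,4]<hi]
E
python3 - <<'E'
from h import *
t=load('top','0');s=load('side','0')
for n,c in(('top',t),('side',s)):
    m=masks(c)
    for col in m:
        for ce,a,mm in blobs(m[col]):
            cs,_=cv2.findContours(mm.astype(np.uint8),cv2.RETR_EXTERNAL,cv2.CHAIN_APPROX_NONE)
            P=plane(c,cs[0].reshape(-1,2),16);r=cv2.minAreaRect(P[:,:2].astype(np.float32))
            print(n,col,ce.round(1),a,'xy16',plane(c,ce,16)[0].round(1)[:2],'rect',np.round(r[1],0), 'ext x',P[:,0].min().round(),P[:,0].max().round(),'y',P[:,1].min().round(),P[:,1].max().round())
# triangulate
def tri(a,b):
    o1=np.array(t['position'],float);o2=np.array(s['position'],float)
    r1=rays(t,a)[0];r2=rays(s,b)[0]
    k=np.linalg.lstsq(np.c_[r1,-r2],o2-o1,rcond=None)[0]
    p,q=o1+k[0]*r1,o2+k[1]*r2
    return (p+q)/2,np.linalg.norm(p-q)
for n,a,b in [('fr329',(329,186),(343,196)),('fr306',(306,229),(286,200)),('fr372',(372,238),(319,258))]:
    p,e=tri(a,b);print(n,p.round(1),e.round(1))
big=cv2.resize(t['color'][150:290,270:440],None,fx=4.7,fy=4.2,interpolation=cv2.INTER_CUBIC)
cv2.imwrite('pics/cropA.png',cv2.cvtColor(big,cv2.COLOR_RGB2BGR))
big=cv2.resize(t['color'][160:270,160:270],None,fx=5,fy=5,interpolation=cv2.INTER_CUBIC)
cv2.imwrite('pics/cropB.png',cv2.cvtColor(big,cv2.COLOR_RGB2BGR))
E
```

```text
top red [471.5 151. ] 68 xy16 [ 699.5 -537.4] rect [76. 10.] ext x 663.0 739.0 y -543.0 -531.0
top red [328.5 185.3] 219 xy16 [589.9 -87.7] rect [49. 50.] ext x 566.0 616.0 y -111.0 -62.0
top red [123.4 197. ] 61 xy16 [555.7 543.6] rect [79.  7.] ext x 515.0 594.0 y 540.0 548.0
top red [524.1 205.6] 62 xy16 [ 524.5 -687.9] rect [ 8. 77.] ext x 520.0 530.0 y -726.0 -649.0
top red [304.4 229.1] 234 xy16 [455.2 -14.8] rect [55. 45.] ext x 429.0 483.0 y -43.0 14.0
top red [371.3 238.4] 246 xy16 [ 426.7 -214.6] rect [54. 44.] ext x 398.0 455.0 y -240.0 -190.0
top red [ 99.4 299.1] 273 xy16 [248.5 589.2] rect [ 31. 106.] ext x 228.0 261.0 y 536.0 640.0
top red [105.  370.3] 638 xy16 [ 49.  555.5] rect [265. 234.] ext x -34.0 232.0 y 500.0 734.0
top green [410.1 224.3] 237 xy16 [ 468.7 -332.6] rect [42. 56.] ext x 439.0 500.0 y -363.0 -302.0
top green [332.7 260.2] 219 xy16 [362.6 -98.7] rect [42. 51.] ext x 340.0 387.0 y -126.0 -70.0
top green [411.2 269.4] 255 xy16 [ 334.4 -330.1] rect [45. 56.] ext x 307.0 362.0 y -359.0 -300.0
side red [97.5 64.9] 271 xy16 [ 226.3 1005.4] rect [150.  54
[... 482 characters left out ...]
.0 486.0 y -49.0 13.0
side red [493.4 251.5] 93 xy16 [ 768.4 -441.9] rect [87.  7.] ext x 726.0 813.0 y -447.0 -436.0
side red [319.  257.6] 372 xy16 [ 426.5 -218.8] rect [59. 46.] ext x 397.0 457.0 y -245.0 -192.0
side red [497.7 357.7] 235 xy16 [ 578.1 -607. ] rect [10. 84.] ext x 571.0 585.0 y -648.0 -564.0
side green [269.8 237.9] 321 xy16 [ 361.3 -102.9] rect [49. 56.] ext x 334.0 389.0 y -133.0 -71.0
side green [365.  285.7] 445 xy16 [ 467.7 -337.4] rect [50. 57.] ext x 437.0 502.0 y -369.0 -306.0
side green [313.7 318.1] 511 xy16 [ 333.5 -334.4] rect [47. 58.] ext x 304.0 363.0 y -366.0 -301.0
fr329 [591.5 -90.2   6.4] 3.2
fr306 [456.9 -19.8  14.7] 2.2
fr372 [ 428.  -217.1   11.2] 0.7
```

View pics/cropA.png

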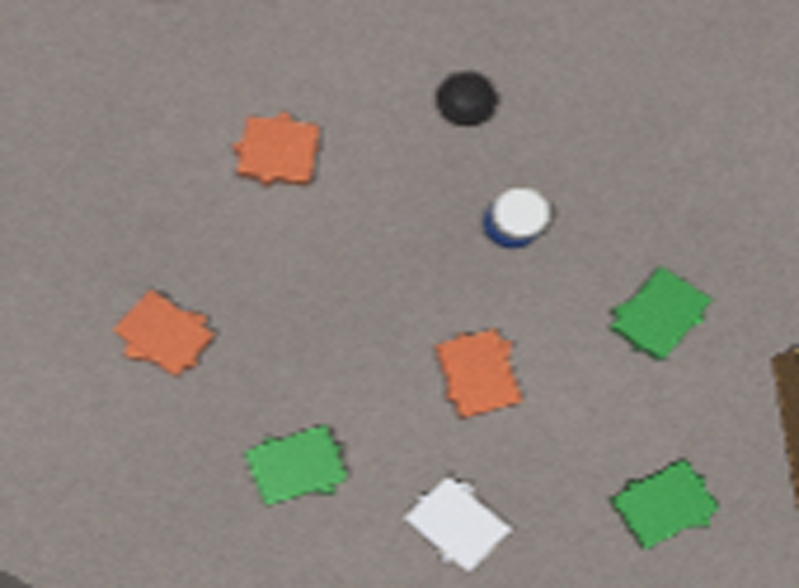

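View pics/cropB.png

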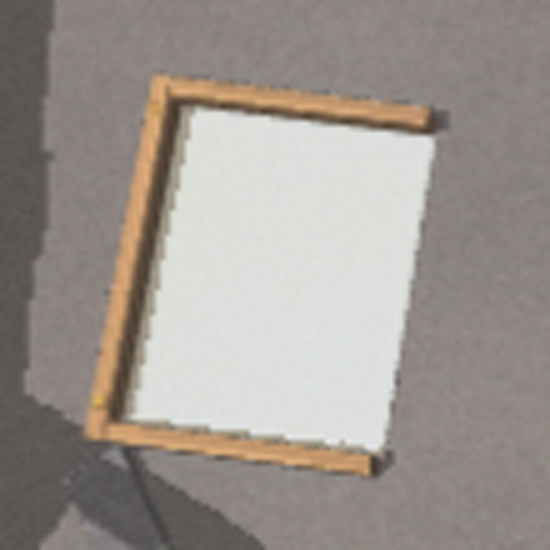

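The crops confirm three red-brown pieces, with every look-alike green or white. The frame's front tips are at about (246,184) and (235,253) in the top view, and the paper's front edge runs from (246.8,187.6) to (236.8,250.4).

Run:
```python
from h import *
t=load('top','0');s=load('side','0')
for c,n in((t,'top'),(s,'side')):
    h=cv2.cvtColor(c['color'],cv2.COLOR_RGB2HSV);H,S,V=cv2.split(h)
    w=(S<30)&(V>190)
    for ce,a,mm in blobs(w,1000,9000):
        cs,_=cv2.findContours(mm.astype(np.uint8),cv2.RETR_EXTERNAL,cv2.CHAIN_APPROX_NONE)
        hull=cv2.convexHull(cs[0]);q=cv2.approxPolyDP(hull,6,True).reshape(-1,2)
        print(n,'paper',ce,a);print(q.tolist(),plane(c,q,0).round(0)[:,:2].tolist())
print('front wall tips top z30',plane(t,[(246,183.6),(235.4,253)],30).round(0)[:,:2].tolist())
print('back corners z30 outer',plane(t,[(160+158/5,160+77/5),(160+90/5,160+437/5)],30).round(0)[:,:2].tolist())
print('pebble,pot top',plane(t,(369,173),13).round(0),plane(t,(380,200.5),50).round(0),'white',plane(t,(367.5,274),16).round(0),'tape',plane(t,(305,131),48).round(0),'brush',plane(t,[(184,255),(204,310)],15).round(0).tolist())
big=cv2.resize(s['color'][90:190,190:310],None,fx=5,fy=5,interpolation=cv2.INTER_CUBIC)
cv2.imwrite('pics/cropC.png',cv2.cvtColor(big,cv2.COLOR_RGB2BGR))
```

```text
top paper [95.17696737 80.21535509] 2605
[[139, 65], [136, 94], [51, 96], [55, 66]] [[1011.0, 544.0], [906.0, 544.0], [904.0, 835.0], [1015.0, 837.0]]
top paper [216.64217252 215.39233227] 3130
[[199, 182], [246, 188], [235, 249], [186, 243]] [[606.0, 316.0], [586.0, 168.0], [397.0, 195.0], [416.0, 345.0]]
top paper [189.23123382 337.148979  ] 3477
[[229, 321], [221, 360], [165, 371], [156, 319], [196, 302]] [[187.0, 206.0], [78.0, 225.0], [46.0, 387.0], [192.0, 422.0], [241.0, 306.0]]
side paper [252.4968765  143.86881307] 2081
[[291, 146], [231, 168], [216, 139], [273, 121]] [[591.0, 171.0], [398.0, 192.0], [418.0, 338.0], [609.0, 312.0]]
side paper [133.70285189 178.8675253 ] 2174
[[163, 166], [159, 198], [121, 210], [92, 179], [133, 153]] [[239.0, 318.0], [185.0, 201.0], [87.0, 219.0], [52.0, 387.0], [183.0, 428.0]]
front wall tips top z30 [[593.0, 162.0], [384.0, 187.0]]
back corners z30 outer [[619.0, 330.0], [400.0, 358.0]]
pebble,pot top [[ 629. -213.   13.]] [[ 535. -239.   50.]] white [[ 322. -201.   16.]] tape [[753. -16.  48.]] brush [[379.0, 344.0, 15.0], [220.0, 276.0, 15.0]]
```

View pics/cropC.png

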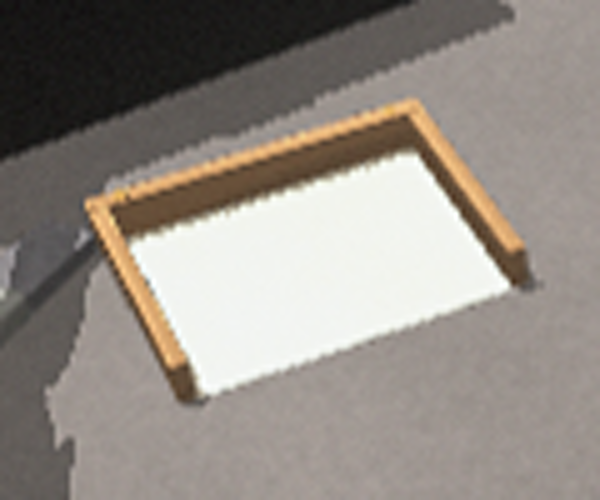

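Both views agree to within about 5 mm:
- Fragments: F1 (590,-90), F2 (455,-17), F3 (427,-217), with tops close to 16 mm.
- Frame: front middle near (490,178), centre near (500,257), inward direction about (0.13,0.99).

I'll push with two fingertips slightly apart, jaw axis across the push. F1 goes first.

Request:
servo_tool(increments=[[[0.2, -0.44, 0, 0, 0, -0.04], [0.4, -0.88, 0, 0, 0, -0.083], [0.4, -0.88, 0, 0, 0, -0.083], [0.4, -0.88, 0, 0, 0, -0.083], [0.4, -0.88, 0, 0, 0, -0.083], [0.4, -0.88, 0, 0, 0, -0.083]]], gripper=0.75)

```text
t: 0.6
tcp_pos: [356.3, 380.7, 222.1]
ee_rot: [[-0.751, 0.66, -0.001], [0.66, 0.751, -0.003], [-0.001, -0.003, -1.0]]
force: [0.6, 0.9, 0.5]
finger_gap: 0.631
```

Request:
servo_tool(increments=[[[0.2, -0.44, 0, 0, 0, -0.04], [0.4, -0.88, 0, 0, 0, -0.083], [0.4, -0.88, 0, 0, 0, -0.083], [0.4, -0.88, 0, 0, 0, -0.083], [0.4, -0.88, 0, 0, 0, -0.083], [0.4, -0.88, 0, 0, 0, -0.083]]])

```text
t: 1.1
tcp_pos: [437.6, 205.9, 222.5]
ee_rot: [[-0.555, 0.832, 0.002], [0.832, 0.555, -0.001], [-0.002, 0.001, -1.0]]
force: [-0.6, 1.2, -1.0]
finger_gap: 0.267
```

Request:
servo_tool(increments=[[[0.2, -0.44, 0, 0, 0, -0.04], [0.4, -0.88, 0, 0, 0, -0.083], [0.4, -0.88, 0, 0, 0, -0.083], [0.4, -0.88, 0, 0, 0, -0.083], [0.4, -0.88, 0, 0, 0, -0.083], [0.4, -0.88, 0, 0, 0, -0.083]]])

```text
t: 1.6
tcp_pos: [518.6, 29.6, 222.6]
ee_rot: [[-0.323, 0.947, 0.004], [0.947, 0.323, -0.002], [-0.003, 0.003, -1.0]]
force: [0.7, 0.3, -0.3]
finger_gap: 0.251
```

Request:
servo_tool(increments=[[[0.2, -0.44, -0.2, 0, 0, -0.04], [0.4, -0.88, -0.5, 0, 0, -0.083], [0.4, -0.88, -0.6, 0, 0, -0.083], [0.4, -0.88, -0.6, 0, 0, -0.083], [0.4, -0.88, -0.6, 0, 0, -0.083], [0.4, -0.88, -0.6, 0, 0, -0.083], [0.4, -0.88, -0.6, 0, 0, -0.083]]])

```text
t: 2.18
tcp_pos: [595.6, -144.2, 99.0]
ee_rot: [[-0.069, 0.998, -0.003], [0.998, 0.069, 0.001], [0.001, -0.003, -1.0]]
force: [-0.2, 0.8, -0.4]
finger_gap: 0.252
```

Request:
servo_tool(increments=[[[0, 0, -0.15, 0, 0, 0], [0, 0, -0.3, 0, 0, 0], [0, 0, -0.42, 0, 0, 0], [0, 0, -0.42, 0, 0, 0], [0, 0, -0.47, 0, 0, 0], [0, 0, -0.47, 0, 0, 0], [0, 0, -0.47, 0, 0, 0]]])

```text
t: 2.77
tcp_pos: [595.9, -142.2, 9.7]
ee_rot: [[-0.073, 0.997, 0.002], [0.997, 0.073, -0.0], [-0.001, 0.001, -1.0]]
force: [0.5, -0.5, -0.2]
finger_gap: 0.251
```

Run:
```python
from h import *
o=sensors.observe();print(o['t'],o['tcp_pos'],o['joint_positions'],o['force'])
snap('side','1')
```

```text
2.7667 [ 595.87532754 -142.17792258    9.69356274] [-4.16523174e-01  8.04282512e-01  1.60123913e+00  2.89953279e-04
  7.34511334e-01 -4.89515414e-01] [ 0.50423789 -0.47664618 -0.16497488]
```

View pics/side_1.png

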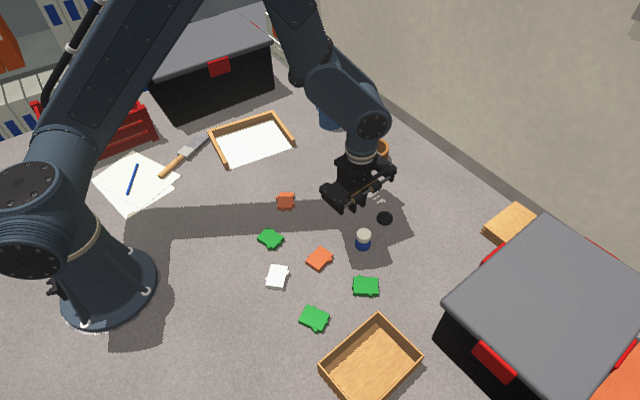

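The side view shows the fingertips down behind F1, clear of the pebble at (385,218) and the pot at (363,238). Starting to push F1.

Request:
servo_tool(increments=[[[-0.003, 0.05, -0.012, 0, 0, 0], [-0.007, 0.1, -0.012, 0, 0, 0], [-0.011, 0.15, -0.012, 0, 0, 0], [-0.015, 0.2, -0.012, 0, 0, 0], [-0.018, 0.25, -0.012, 0, 0, 0], [-0.022, 0.3, -0.012, 0, 0, 0], [-0.026, 0.35, -0.012, 0, 0, 0], [-0.03, 0.4, -0.012, 0, 0, 0]]])

```text
t: 3.48
tcp_pos: [588.9, -61.6, 6.2]
ee_rot: [[-0.072, 0.997, -0.0], [0.997, 0.072, 0.0], [0.0, -0.0, -1.0]]
force: [-0.5, -1.5, -0.5]
finger_gap: 0.251
```

Request:
servo_tool(increments=[[[-0.004, 0.05, 0, 0, 0, 0], [-0.007, 0.1, 0, 0, 0, 0], [-0.011, 0.15, 0, 0, 0, 0], [-0.015, 0.2, 0, 0, 0, 0], [-0.018, 0.25, 0, 0, 0, 0], [-0.022, 0.3, 0, 0, 0, 0], [-0.026, 0.35, 0, 0, 0, 0], [-0.03, 0.4, 0, 0, 0, 0]]])

```text
t: 4.15
tcp_pos: [582.9, 18.2, 6.1]
ee_rot: [[-0.072, 0.997, -0.0], [0.997, 0.072, 0.0], [0.0, -0.0, -1.0]]
force: [0.2, 0.1, 0.6]
finger_gap: 0.248
```

```bash
cat >> h.py <<'E'
def frags(tag,names=('top','side')):
    for n in names:
        c=snap(n,tag)
        for ce,a,mm in blobs(masks(c)['red'],30,600):
            p=plane(c,ce,14)[0]
            if 380<p[0]<680 and -300<p[1]<360:
                f=np.array([p[0]-500,p[1]-257]);fx=np.array([.13,.9915]);fy=np.array([-.9915,.13])
                print(n,ce.round(),a,p[:2].round(),'frame',(f@fx).round(),(f@fy).round())
    o=sensors.observe();print(o['t'],o['tcp_pos'].round(1),o['force'].round(1))
E
python3 -c "
from h import *
frags('2')"
```

```text
top [304. 229.] 223 [456. -14.] frame -275.0 9.0
top [371. 238.] 246 [ 427. -215.] frame -477.0 11.0
side [285. 200.] 240 [456. -18.] frame -278.0 8.0
side [319. 258.] 374 [ 427. -218.] frame -480.0 10.0
4.25 [582.4  19.1   6. ] [ 0.4  0.4 -0.5]
```

View pics/top_2.png

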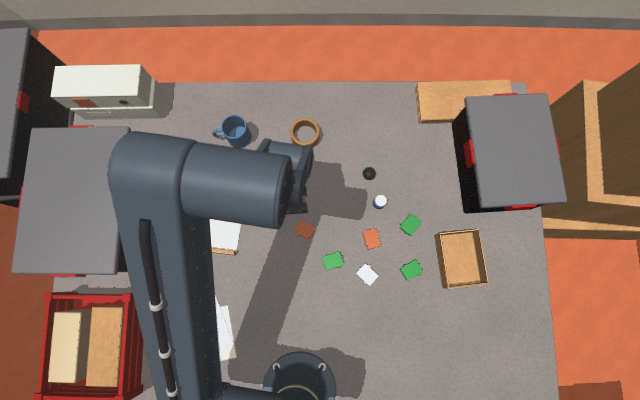

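View pics/side_2.png

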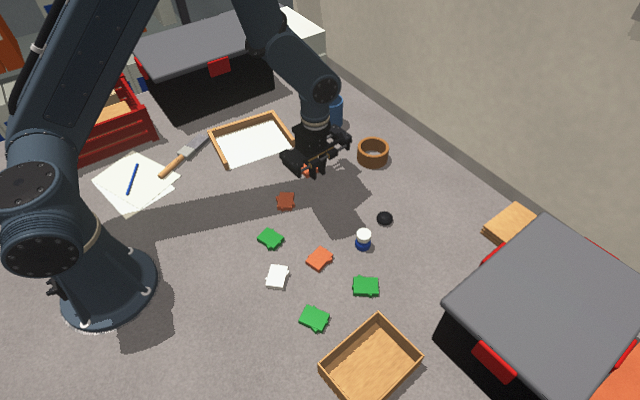

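The top view is blocked by the arm. The side view shows a sliver of F1 just ahead of the fingers, near (308,172). Checking a crop.

Run:
```python
from h import *
s=load('side','2')
big=cv2.resize(s['color'][120:210,250:370],None,fx=6,fy=6,interpolation=cv2.INTER_CUBIC)
cv2.imwrite('pics/cropD.png',cv2.cvtColor(big,cv2.COLOR_RGB2BGR))
print(proj(s,[(580,52,14),(582,19,6)]))
```

```text
[[309.36078219 166.03849908]
 [316.53550718 174.369411  ]]
```

View pics/cropD.png

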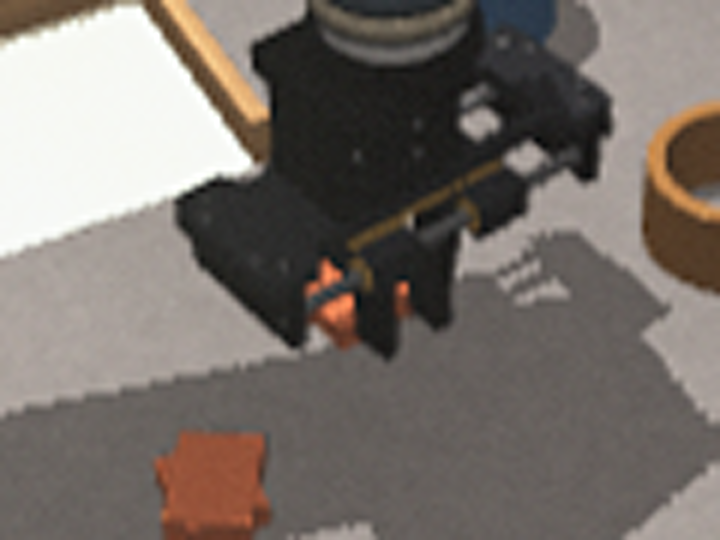

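F1 is centred between the fingertips. I'll bring it slightly further off the frame's right wall and into the frame.

Request:
servo_tool(increments=[[[-0.008, 0.06, 0, 0, 0, 0.003], [-0.017, 0.12, 0, 0, 0, 0.006], [-0.025, 0.18, 0, 0, 0, 0.009], [-0.034, 0.24, 0, 0, 0, 0.012], [-0.042, 0.3, 0, 0, 0, 0.015], [-0.05, 0.36, 0, 0, 0, 0.018], [-0.058, 0.42, 0, 0, 0, 0.02], [-0.066, 0.48, 0, 0, 0, 0.022]]])

```text
t: 4.92
tcp_pos: [569.6, 114.6, 6.1]
ee_rot: [[-0.142, 0.99, -0.0], [0.99, 0.142, 0.0], [0.0, -0.0, -1.0]]
force: [0.3, -0.3, 0.4]
finger_gap: 0.253
```

Run:
```python
from h import *
frags('3',('side',))
s=load('side','3')
big=cv2.resize(s['color'][90:210,200:340],None,fx=5,fy=5,interpolation=cv2.INTER_CUBIC)
cv2.imwrite('pics/cropE.png',cv2.cvtColor(big,cv2.COLOR_RGB2BGR))
```

```text
side [284. 155.] 34 [546. 135.] frame -115.0 -61.0
side [285. 200.] 247 [456. -17.] frame -278.0 8.0
side [319. 258.] 373 [ 427. -218.] frame -480.0 11.0
4.9667 [568.9 116.6   6.1] [-0.4  1.3 -0.3]
```

View pics/cropE.png

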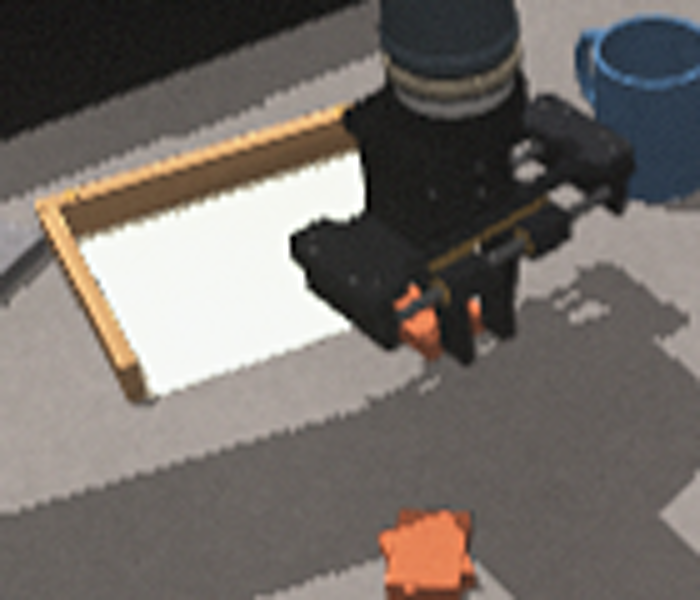

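F1 is carried along well and the finger path is clear of the mug. Continuing.

Request:
servo_tool(increments=[[[-0.005, 0.06, 0, 0, 0, 0], [-0.01, 0.12, 0, 0, 0, 0], [-0.015, 0.18, 0, 0, 0, 0], [-0.02, 0.24, 0, 0, 0, 0], [-0.025, 0.3, 0, 0, 0, 0], [-0.03, 0.36, 0, 0, 0, 0], [-0.035, 0.42, 0, 0, 0, 0], [-0.04, 0.48, 0, 0, 0, 0]]])

```text
t: 5.63
tcp_pos: [561.7, 210.5, 6.1]
ee_rot: [[-0.141, 0.99, -0.0], [0.99, 0.141, -0.0], [-0.0, -0.0, -1.0]]
force: [-0.6, -0.2, -0.1]
finger_gap: 0.249
```

Run:
```python
from h import *
frags('4',('side',))
s=load('side','4')
big=cv2.resize(s['color'][90:210,200:340],None,fx=5,fy=5,interpolation=cv2.INTER_CUBIC)
cv2.imwrite('pics/cropF.png',cv2.cvtColor(big,cv2.COLOR_RGB2BGR))
```

```text
side [265. 138.] 49 [538. 237.] frame -15.0 -41.0
side [285. 200.] 243 [456. -17.] frame -278.0 8.0
side [319. 258.] 374 [ 427. -218.] frame -480.0 10.0
5.6833 [561.5 212.5   6.2] [0.8 0.9 0.5]
```

View pics/cropF.png

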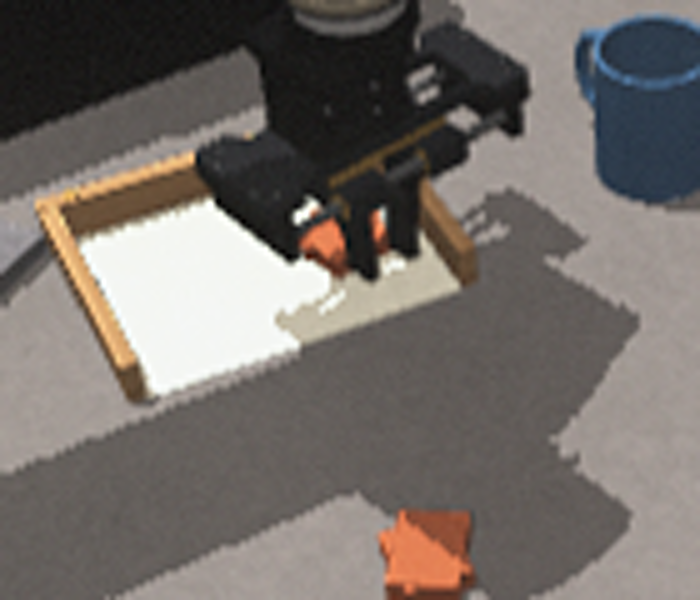

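Request:
servo_tool(increments=[[[0, 0.04, 0, 0, 0, 0], [0, 0.08, 0, 0, 0, 0], [0, 0.08, 0, 0, 0, 0], [0, 0, 0, 0, 0, 0], [0, -0.05, 0.05, 0, 0, 0], [0, -0.05, 0.25, 0, 0, 0], [0, -0.05, 0.45, 0, 0, 0], [0, -0.05, 0.45, 0, 0, 0]]])

```text
t: 6.35
tcp_pos: [567.2, 199.1, 103.7]
ee_rot: [[-0.139, 0.99, 0.014], [0.99, 0.139, 0.002], [0.0, 0.014, -1.0]]
force: [1.2, 0.3, 1.0]
finger_gap: 0.249
```

Request:
servo_tool(increments=[[[-0.1, -0.2, 0, 0, 0, -0.01], [-0.2, -0.4, 0, 0, 0, -0.02], [-0.3, -0.6, 0, 0, 0, -0.033], [-0.4, -0.8, 0, 0, 0, -0.033], [-0.5, -1, 0, 0, 0, -0.033], [-0.5, -1, 0, 0, 0, -0.033], [-0.5, -1, 0, 0, 0, -0.033]]])

```text
t: 6.93
tcp_pos: [460.1, -4.0, 96.7]
ee_rot: [[-0.031, 1.0, -0.001], [1.0, 0.031, -0.0], [-0.0, -0.001, -1.0]]
force: [0.8, 0.7, 0.4]
finger_gap: 0.247
```

Run:
```python
from h import *
frags('5')
s=load('side','5')
big=cv2.resize(s['color'][90:210,200:340],None,fx=5,fy=5,interpolation=cv2.INTER_CUBIC)
cv2.imwrite('pics/cropG.png',cv2.cvtColor(big,cv2.COLOR_RGB2BGR))
```

```text
top [215. 199.] 218 [550. 260.] frame 9.0 -49.0
top [371. 238.] 241 [ 427. -215.] frame -478.0 11.0
side [285. 200.] 237 [456. -18.] frame -278.0 8.0
side [319. 258.] 373 [ 427. -218.] frame -480.0 10.0
7.0333 [462.4  -1.8  96.8] [0.4 1.  0.4]
```

View pics/side_5.png

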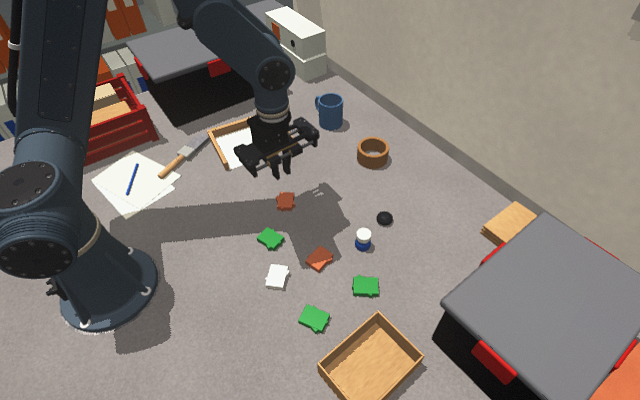

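F1 now sits at frame (9,-49), inside. Going behind F2.

Request:
servo_tool(increments=[[[-0.01, -0.17, 0, 0, 0, 0], [-0.02, -0.34, 0, 0, 0, 0], [-0.02, -0.34, -0.1, 0, 0, 0], [-0.02, -0.34, -0.25, 0, 0, 0], [-0.02, -0.34, -0.4, 0, 0, 0], [-0.02, -0.34, -0.45, 0, 0, 0], [-0.02, -0.34, -0.45, 0, 0, 0], [-0.02, -0.34, -0.45, 0, 0, 0]]])

```text
t: 7.7
tcp_pos: [458.3, -68.1, 6.1]
ee_rot: [[-0.039, 0.999, -0.001], [0.999, 0.039, 0.0], [0.0, -0.0, -1.0]]
force: [0.1, 0.8, -0.5]
finger_gap: 0.248
```

Request:
servo_tool(increments=[[[0, 0.05, 0, 0, 0, 0], [-0.002, 0.1, 0, 0, 0, 0], [-0.004, 0.15, 0, 0, 0, 0], [-0.006, 0.2, 0, 0, 0, 0], [-0.008, 0.25, 0, 0, 0, 0], [-0.01, 0.3, 0, 0, 0, 0], [-0.012, 0.35, 0, 0, 0, 0], [-0.014, 0.4, 0, 0, 0, 0]]])

```text
t: 8.37
tcp_pos: [455.0, 12.4, 6.2]
ee_rot: [[-0.038, 0.999, 0.0], [0.999, 0.038, -0.0], [-0.0, 0.0, -1.0]]
force: [-0.1, -0.6, -0.2]
finger_gap: 0.25
```

Run:
```python
from h import *
frags('6',('side',))
s=load('side','6')
big=cv2.resize(s['color'][90:210,200:340],None,fx=5,fy=5,interpolation=cv2.INTER_CUBIC)
cv2.imwrite('pics/cropH.png',cv2.cvtColor(big,cv2.COLOR_RGB2BGR))
```

```text
side [319. 258.] 376 [ 427. -218.] frame -480.0 10.0
8.4167 [454.2  13.7   6.2] [0.2 1.7 0.5]
```

View pics/cropH.png

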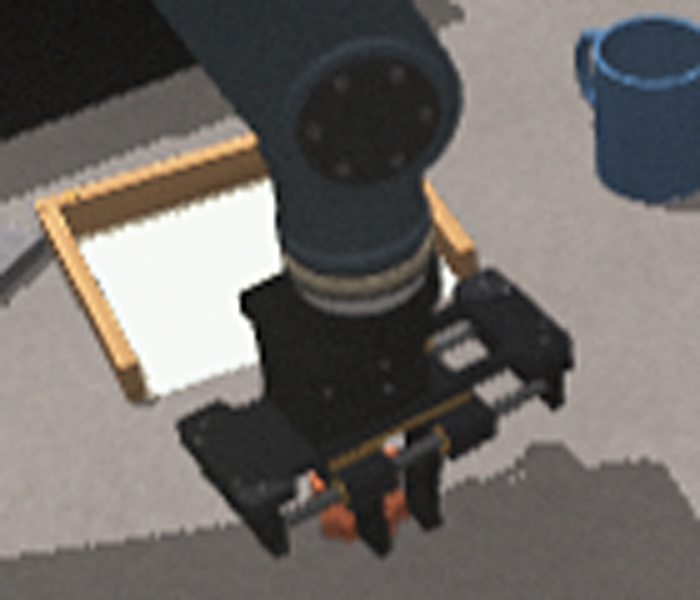

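F2 is seated ahead of both fingers. Continuing towards the left lane.

Request:
servo_tool(increments=[[[-0.003, 0.06, 0, 0, 0, 0], [-0.006, 0.12, 0, 0, 0, 0], [-0.01, 0.18, 0, 0, 0, 0], [-0.014, 0.24, 0, 0, 0, 0], [-0.018, 0.3, 0, 0, 0, 0], [-0.022, 0.36, 0, 0, 0, 0], [-0.026, 0.42, 0, 0, 0, 0], [-0.03, 0.48, 0, 0, 0, 0]]])

```text
t: 9.08
tcp_pos: [448.9, 107.9, 6.0]
ee_rot: [[-0.037, 0.999, -0.0], [0.999, 0.037, -0.0], [-0.0, -0.0, -1.0]]
force: [-0.2, -0.3, 0.8]
finger_gap: 0.25
```

Run:
```python
from h import *
frags('7',('side',))
s=load('side','7')
big=cv2.resize(s['color'][90:210,200:340],None,fx=5,fy=5,interpolation=cv2.INTER_CUBIC)
cv2.imwrite('pics/cropI.png',cv2.cvtColor(big,cv2.COLOR_RGB2BGR))
```

```text
side [259. 169.] 34 [457. 126.] frame -135.0 26.0
side [319. 258.] 374 [ 427. -218.] frame -480.0 10.0
9.1333 [448.4 109.4   6.1] [-0.5  1.6 -0.5]
```

View pics/cropI.png

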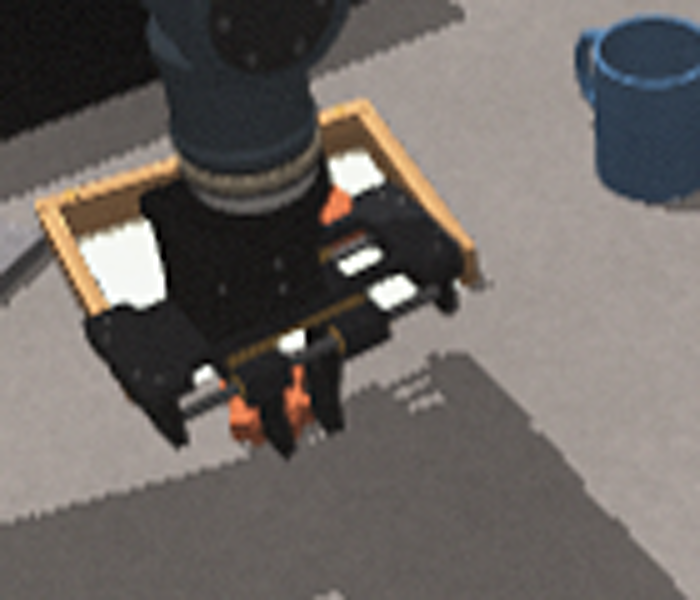

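Request:
servo_tool(increments=[[[-0.003, 0.06, 0, 0, 0, 0], [-0.006, 0.12, 0, 0, 0, 0], [-0.009, 0.18, 0, 0, 0, 0], [-0.012, 0.24, 0, 0, 0, 0], [-0.015, 0.3, 0, 0, 0, 0], [-0.018, 0.36, 0, 0, 0, 0], [-0.02, 0.42, 0, 0, 0, 0], [-0.02, 0.48, 0, 0, 0, 0]]])

```text
t: 9.8
tcp_pos: [444.7, 203.5, 6.0]
ee_rot: [[-0.037, 0.999, -0.001], [0.999, 0.037, -0.0], [-0.0, -0.001, -1.0]]
force: [0.0, -1.5, -0.7]
finger_gap: 0.248
```

Request:
servo_tool(increments=[[[0, 0.05, 0, 0, 0, 0], [0, 0.1, 0, 0, 0, 0], [0, 0.1, 0, 0, 0, 0], [0, 0.02, 0, 0, 0, 0], [0, -0.05, 0.05, 0, 0, 0], [0, -0.05, 0.25, 0, 0, 0], [0, -0.05, 0.45, 0, 0, 0], [0, -0.05, 0.45, 0, 0, 0]]])

```text
t: 10.47
tcp_pos: [448.9, 193.5, 101.5]
ee_rot: [[-0.037, 0.999, 0.011], [0.999, 0.037, 0.002], [0.002, 0.011, -1.0]]
force: [1.5, -0.7, 0.2]
finger_gap: 0.246
```

Run:
```python
from h import *
frags('8')
s=load('side','8')
big=cv2.resize(s['color'][90:210,200:340],None,fx=5,fy=5,interpolation=cv2.INTER_CUBIC)
cv2.imwrite('pics/cropJ.png',cv2.cvtColor(big,cv2.COLOR_RGB2BGR))
```

```text
top [371. 238.] 245 [ 427. -215.] frame -477.0 11.0
side [265. 133.] 136 [550. 256.] frame 5.0 -50.0
side [233. 147.] 162 [441. 256.] frame -8.0 59.0
side [319. 258.] 371 [ 427. -218.] frame -480.0 10.0
10.5667 [446.3 193.1  97.8] [-0.1 -0.1 -0.3]
```

View pics/cropJ.png

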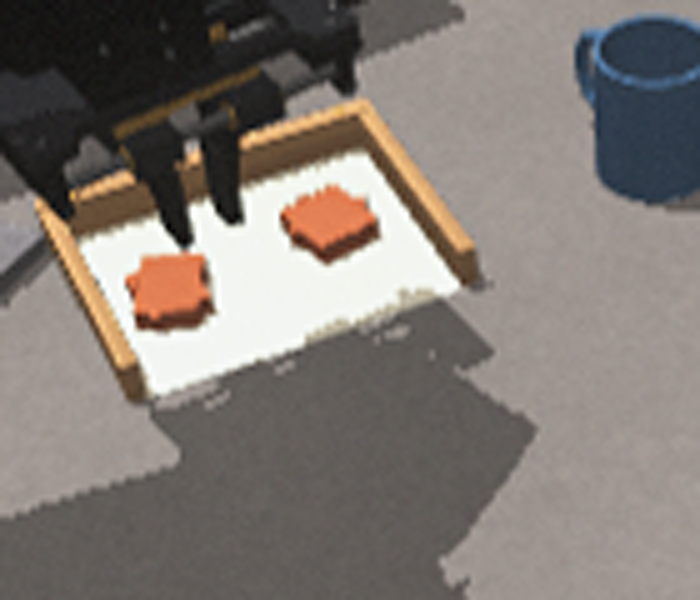

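F1 is at frame (5,-50) and F2 at (-8,59), both flat, with room for F3 between them. Moving behind F3.

Request:
servo_tool(increments=[[[0, -0.2, 0, 0, 0, -0.01], [-0.01, -0.4, 0, 0, 0, -0.02], [-0.02, -0.6, 0, 0, 0, -0.03], [-0.03, -0.8, 0, 0, 0, -0.04], [-0.04, -1, 0, 0, 0, -0.05], [-0.04, -1, 0, 0, 0, -0.06]]])

```text
t: 11.07
tcp_pos: [437.2, -13.1, 94.9]
ee_rot: [[0.16, 0.987, -0.001], [0.987, -0.16, -0.001], [-0.001, -0.001, -1.0]]
force: [0.5, -0.4, 0.2]
finger_gap: 0.252
```

Request:
servo_tool(increments=[[[0, -0.2, 0, 0, 0, 0], [-0.02, -0.4, 0, 0, 0, 0], [-0.03, -0.6, 0, 0, 0, 0], [-0.04, -0.8, 0, 0, 0, 0], [-0.05, -1, 0, 0, 0, 0], [-0.06, -1, 0, 0, 0, 0], [-0.06, -1, 0, 0, 0, 0]]])

```text
t: 11.65
tcp_pos: [424.0, -208.7, 94.8]
ee_rot: [[0.155, 0.988, -0.002], [0.988, -0.155, 0.001], [0.001, -0.002, -1.0]]
force: [1.6, 0.6, -0.6]
finger_gap: 0.248
```

Request:
servo_tool(increments=[[[-0.02, -0.15, 0, 0, 0, 0], [-0.03, -0.31, 0, 0, 0, 0], [-0.03, -0.31, 0, 0, 0, 0], [-0.03, -0.31, 0, 0, 0, 0], [-0.03, -0.31, 0, 0, 0, 0]]])

```text
t: 12.07
tcp_pos: [418.0, -266.4, 95.2]
ee_rot: [[0.15, 0.989, -0.003], [0.989, -0.15, 0.003], [0.003, -0.003, -1.0]]
force: [0.0, 0.5, 0.8]
finger_gap: 0.251
```

Run:
```python
from h import *
frags('9',('top','side'))
print(sensors.observe()['ee_rot'].round(3))
```

```text
top [215. 198.] 211 [551. 260.] frame 10.0 -50.0
top [213. 234.] 220 [440. 261.] frame -4.0 60.0
side [234. 147.] 168 [440. 253.] frame -12.0 59.0
side [318. 261.] 240 [ 421. -224.] frame -487.0 16.0
12.1667 [ 418.3 -266.3   95.6] [ 1.3  0.1 -0.8]
[[ 0.149  0.989 -0.002]
 [ 0.989 -0.149  0.002]
 [ 0.002 -0.003 -1.   ]]
```

View pics/side_9.png

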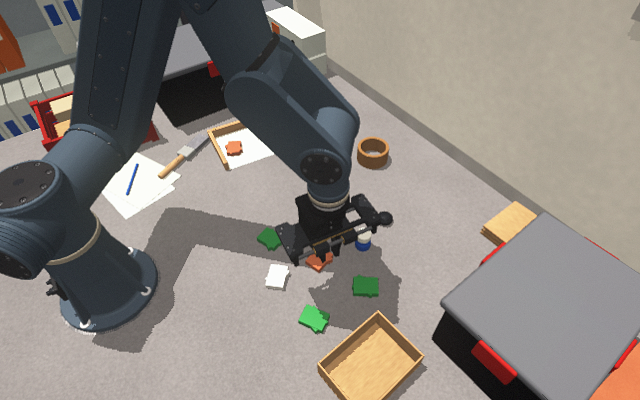

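Request:
servo_tool(increments=[[[0, 0, -0.15, 0, 0, 0], [0, 0, -0.3, 0, 0, 0], [0, 0, -0.4, 0, 0, 0], [0, 0, -0.445, 0, 0, 0], [0, 0, -0.445, 0, 0, 0], [0, 0, -0.445, 0, 0, 0]]])

```text
t: 12.67
tcp_pos: [419.1, -267.9, 7.2]
ee_rot: [[0.149, 0.989, -0.001], [0.989, -0.149, 0.001], [0.001, -0.001, -1.0]]
force: [-0.0, 0.2, -0.8]
finger_gap: 0.25
```

Request:
servo_tool(increments=[[[0.008, 0.05, 0, 0, 0, 0], [0.015, 0.1, 0, 0, 0, 0], [0.023, 0.15, 0, 0, 0, 0], [0.031, 0.2, 0, 0, 0, 0], [0.038, 0.25, 0, 0, 0, 0], [0.046, 0.3, 0, 0, 0, 0], [0.053, 0.35, 0, 0, 0, 0], [0.061, 0.4, 0, 0, 0, 0]]])

```text
t: 13.33
tcp_pos: [431.5, -187.7, 7.3]
ee_rot: [[0.15, 0.989, 0.0], [0.989, -0.15, -0.0], [-0.0, 0.0, -1.0]]
force: [-0.3, -0.8, 0.5]
finger_gap: 0.248
```

Run:
```python
from h import *
frags('10',('side',))
s=load('side','10')
big=cv2.resize(s['color'][170:290,240:400],None,fx=5,fy=5,interpolation=cv2.INTER_CUBIC)
cv2.imwrite('pics/cropK.png',cv2.cvtColor(big,cv2.COLOR_RGB2BGR))
```

```text
side [233. 147.] 163 [440. 256.] frame -9.0 59.0
13.3833 [ 430.7 -185.7    7.2] [-0.6  0.9  0.2]
```

View pics/cropK.png

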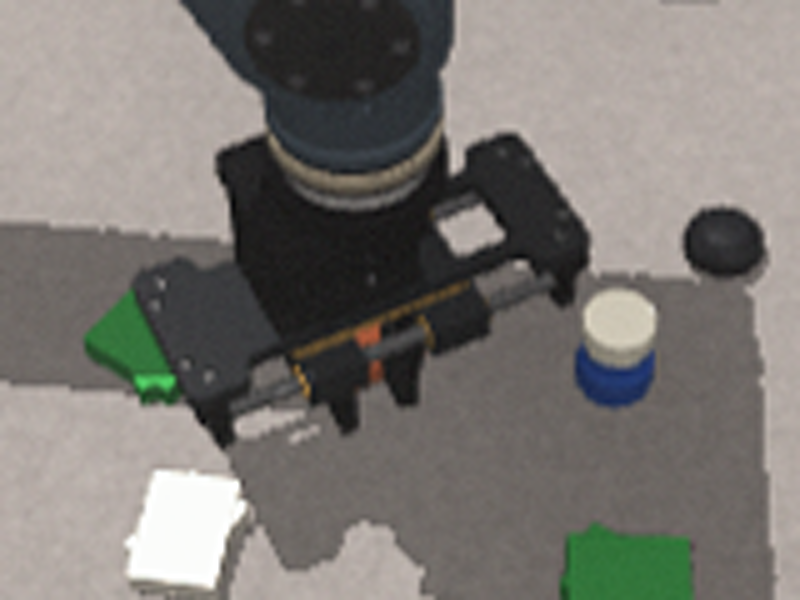

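F3 is seated between the fingers and the pot is untouched. Continuing in steps.

Request:
servo_tool(increments=[[[0.009, 0.06, 0, 0, 0, 0], [0.018, 0.12, 0, 0, 0, 0], [0.027, 0.18, 0, 0, 0, 0], [0.037, 0.24, 0, 0, 0, 0], [0.046, 0.3, 0, 0, 0, 0], [0.055, 0.36, 0, 0, 0, 0], [0.064, 0.42, 0, 0, 0, 0], [0.073, 0.48, 0, 0, 0, 0]]])

```text
t: 14.05
tcp_pos: [445.8, -91.3, 7.1]
ee_rot: [[0.15, 0.989, -0.0], [0.989, -0.15, 0.0], [0.0, -0.0, -1.0]]
force: [-0.4, -0.6, 0.2]
finger_gap: 0.252
```

Request:
servo_tool(increments=[[[0.009, 0.06, 0, 0, 0, 0], [0.018, 0.12, 0, 0, 0, 0], [0.027, 0.18, 0, 0, 0, 0], [0.037, 0.24, 0, 0, 0, 0], [0.046, 0.3, 0, 0, 0, 0], [0.055, 0.36, 0, 0, 0, 0], [0.064, 0.42, 0, 0, 0, 0], [0.073, 0.48, 0, 0, 0, 0]]])

```text
t: 14.72
tcp_pos: [460.1, 4.7, 7.1]
ee_rot: [[0.15, 0.989, -0.001], [0.989, -0.15, 0.0], [0.0, -0.001, -1.0]]
force: [-0.8, -0.5, -0.0]
finger_gap: 0.25
```

Run:
```python
from h import *
frags('11',('side',))
s=load('side','11')
big=cv2.resize(s['color'][90:210,220:380],None,fx=5,fy=5,interpolation=cv2.INTER_CUBIC)
cv2.imwrite('pics/cropL.png',cv2.cvtColor(big,cv2.COLOR_RGB2BGR))
```

```text
side [233. 147.] 162 [441. 256.] frame -8.0 59.0
side [282. 188.] 38 [472.  25.] frame -233.0 -3.0
14.7667 [460.    6.2   7.1] [0.2 1.3 0.3]
```

View pics/cropL.png

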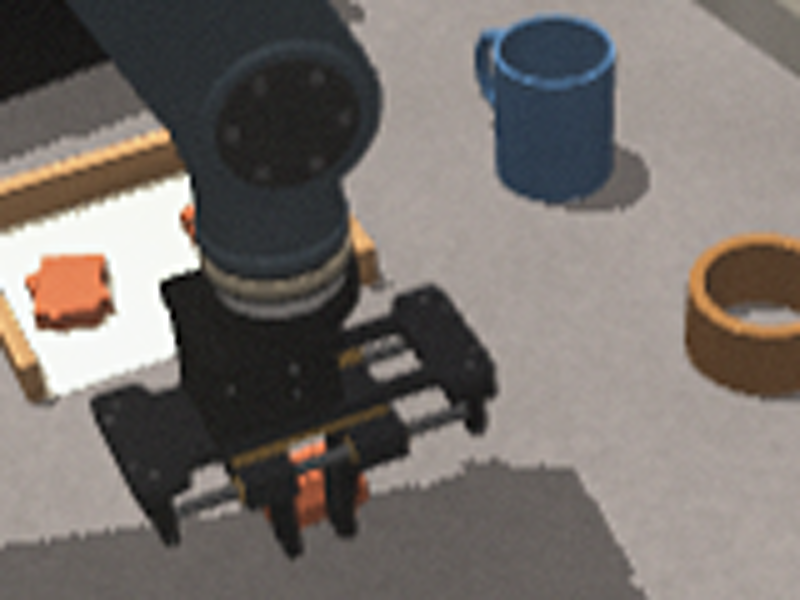

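F3 is still centred between the fingers. Two more steps.

Request:
servo_tool(increments=[[[0.009, 0.06, 0, 0, 0, 0], [0.018, 0.12, 0, 0, 0, 0], [0.027, 0.18, 0, 0, 0, 0], [0.037, 0.24, 0, 0, 0, 0], [0.046, 0.3, 0, 0, 0, 0], [0.055, 0.36, 0, 0, 0, 0], [0.064, 0.42, 0, 0, 0, 0], [0.073, 0.48, 0, 0, 0, 0]]])

```text
t: 15.43
tcp_pos: [474.6, 100.0, 7.0]
ee_rot: [[0.15, 0.989, -0.001], [0.989, -0.15, -0.0], [-0.0, -0.001, -1.0]]
force: [0.2, -1.2, 1.1]
finger_gap: 0.25
```

Request:
servo_tool(increments=[[[0.009, 0.06, 0, 0, 0, 0], [0.018, 0.12, 0, 0, 0, 0], [0.027, 0.18, 0, 0, 0, 0], [0.037, 0.24, 0, 0, 0, 0], [0.046, 0.3, 0, 0, 0, 0], [0.055, 0.36, 0, 0, 0, 0], [0.062, 0.41, 0, 0, 0, 0], [0.07, 0.45, 0, 0, 0, 0]]])

```text
t: 16.1
tcp_pos: [489.0, 190.5, 7.1]
ee_rot: [[0.15, 0.989, -0.0], [0.989, -0.15, -0.0], [-0.0, -0.0, -1.0]]
force: [-0.5, -1.0, 1.0]
finger_gap: 0.25
```

Run:
```python
from h import *
frags('12',('side',))
s=load('side','12')
big=cv2.resize(s['color'][90:210,200:340],None,fx=5,fy=5,interpolation=cv2.INTER_CUBIC)
cv2.imwrite('pics/cropM.png',cv2.cvtColor(big,cv2.COLOR_RGB2BGR))
```

```text
side [257. 145.] 58 [502. 220.] frame -37.0 -7.0
side [236. 149.] 49 [443. 241.] frame -23.0 54.0
16.15 [489.6 191.4   7.2] [ 0.8  0.1 -0.2]
```

View pics/cropM.png

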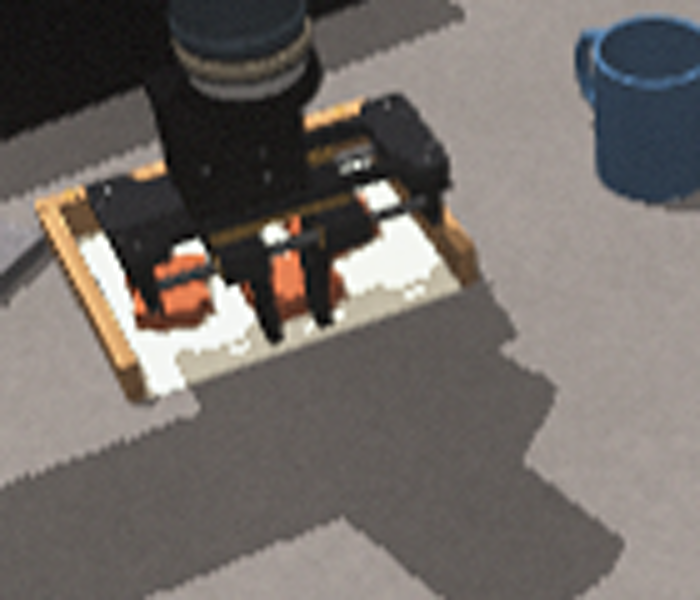

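F3 is just inside, at about frame x -35. One more slow nudge of 18 mm, then back off and up.

Request:
servo_tool(increments=[[[0.004, 0.03, 0, 0, 0, 0], [0.009, 0.06, 0, 0, 0, 0], [0.013, 0.09, 0, 0, 0, 0], [0.013, 0.09, 0, 0, 0, 0], [0, 0.02, 0, 0, 0, 0], [-0.01, -0.07, 0.05, 0, 0, 0], [-0.01, -0.07, 0.25, 0, 0, 0], [-0.01, -0.07, 0.45, 0, 0, 0]]])

```text
t: 16.82
tcp_pos: [485.3, 173.9, 96.3]
ee_rot: [[0.153, 0.988, -0.006], [0.988, -0.153, -0.001], [-0.002, -0.006, -1.0]]
force: [1.6, 1.2, -0.4]
finger_gap: 0.25
```

Request:
servo_tool(increments=[[[0, -0.15, 0.1, 0, 0, 0], [0, -0.3, 0.3, 0, 0, 0], [0, -0.5, 0.4, 0, 0, 0], [0, -0.7, 0.5, 0, 0, 0], [0, -0.9, 0.5, 0, 0, 0], [0, -1, 0.5, 0, 0, 0], [0, -1, 0.5, 0, 0, 0], [0, -1, 0.5, 0, 0, 0]]])

```text
t: 17.48
tcp_pos: [487.2, -26.5, 197.4]
ee_rot: [[0.155, 0.988, 0.001], [0.988, -0.155, 0.0], [0.0, 0.001, -1.0]]
force: [0.4, 0.4, -0.5]
finger_gap: 0.25
```

Run:
```python
from h import *
frags('13')
a,b=load('top','0'),load('top','13')
out=np.hstack([cv2.resize(b['color'][150:280,160:270],None,fx=4,fy=4,interpolation=cv2.INTER_CUBIC)])
cv2.imwrite('pics/cropN.png',cv2.cvtColor(out,cv2.COLOR_RGB2BGR))
```

```text
top [217. 205.] 446 [529. 252.] frame -1.0 -29.0
top [213. 234.] 213 [441. 261.] frame -3.0 59.0
side [259. 140.] 212 [520. 238.] frame -16.0 -22.0
side [233. 147.] 162 [441. 256.] frame -8.0 59.0
17.5833 [486.5 -24.3 196.9] [0.  0.1 0.1]
```

View pics/cropN.png

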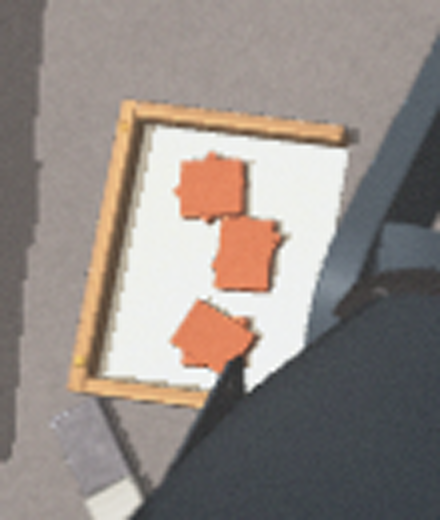

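View pics/side_13.png

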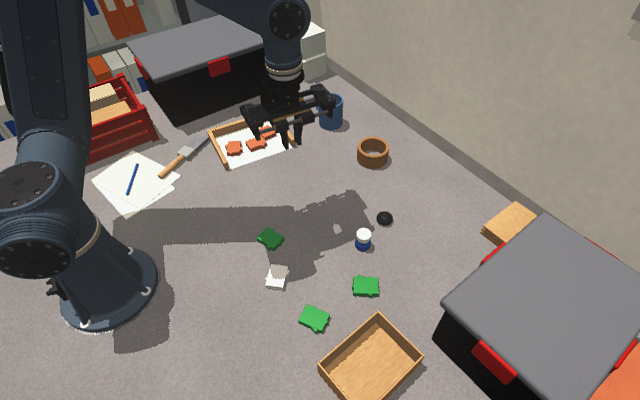

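View pics/top_13.png

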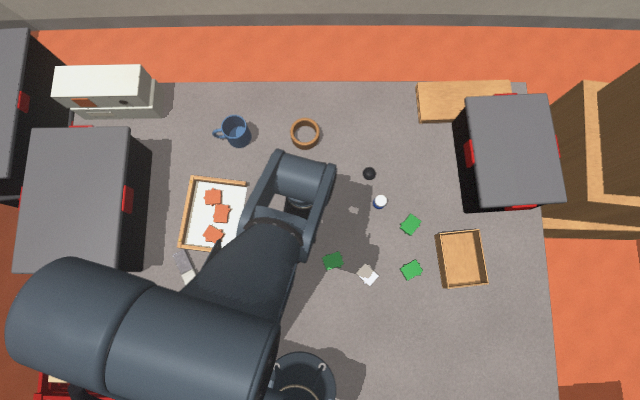

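All three fragments show in the frame in the top view, at (213,197), (221,213) and (213,234), and the other objects look unmoved. F1 and F3 nearly touch, so I'll check flatness by depth and the positions of the other objects.

Run:
```python
from h import *
a,b=load('top','0'),load('top','13')
o=np.array(b['position'],float)
for uv in[(213,197),(221,213),(213,232)]:
    v,u=np.mgrid[uv[1]-4:uv[1]+5,uv[0]-4:uv[0]+5];pts=np.c_[u.ravel(),v.ravel()]
    d=b['depth'][v,u].ravel();r=rays(b,pts);P=o+r*d[:,None]
    col=masks(b)['red'][v,u].ravel();P=P[col&(d>0)]
    A=np.c_[P[:,:2]-P[:,:2].mean(0),np.ones(len(P))];k=np.linalg.lstsq(A,P[:,2],rcond=None)[0]
    p=plane(b,uv,16)[0];f=p[:2]-[500,257]
    print(uv,'z',k[2].round(1),'tilt',np.hypot(*k[:2]).round(3),'frame',(f@[.13,.9915]).round(),(f@[-.9915,.13]).round())
for n,(x0,x1,y0,y1) in {'pot':(368,394,190,212),'pebble':(358,380,163,183),'tape':(285,325,112,152),'box':(434,492,225,292),'mug':(208,255,110,152)}.items():
    A=cv2.cvtColor(a['color'][y0:y1,x0:x1],cv2.COLOR_RGB2GRAY).astype(np.float32);B=cv2.cvtColor(b['color'][y0:y1,x0:x1],cv2.COLOR_RGB2GRAY).astype(np.float32)
    print(n,np.round(cv2.phaseCorrelate(A,B),2))
s0,s1=load('side','0'),load('side','13')
y0,y1,x0,x1=130,180,155,215
print('brush side',np.round(cv2.phaseCorrelate(*[cv2.cvtColor(c['color'][y0:y1,x0:x1],cv2.COLOR_RGB2GRAY).astype(np.float32) for c in(s0,s1)])[0],2))
```

```text
(213, 197) z 15.1 tilt 0.044 frame 15.0 -53.0
(221, 213) z 15.3 tilt 0.011 frame -18.0 -7.0
(213, 232) z 15.8 tilt 0.016 frame -4.0 53.0Traceback (most recent call last):
  File "<stdin>", line 13, in <module>
    return _wrapfunc(a, 'round', decimals=decimals, out=out)
    return _wrapit(obj, method, *args, **kwds)
    conv = _array_converter(obj)
ValueError: setting an array element with a sequence. The requested array has an inhomogeneous shape after 1 dimensions. The detected shape was (2,) + inhomogeneous part.
```

Run:
```python
from h import *
for cam,rs in (('top',{'pot':(368,394,190,212),'pebble':(358,380,163,183),'tape':(285,325,112,152),'box':(434,492,225,292),'mug':(208,255,110,152)}),('side',{'brush':(155,215,130,180)})):
  a,b=load(cam,'0'),load(cam,'13')
  for n,(x0,x1,y0,y1) in rs.items():
    A,B=[cv2.cvtColor(np.ascontiguousarray(c['color'][y0:y1,x0:x1]),cv2.COLOR_RGB2GRAY).astype(np.float32) for c in(a,b)]
    sh,r=cv2.phaseCorrelate(A,B);print(n,np.round(sh,2),round(r,2))
job.job_done()
```

```text
pot [0.5  0.15] 0.85
pebble [0.08 0.12] 0.98
tape [0.04 0.07] 0.91
box [-0.03 -0.02] 0.98
mug [-0.01  0.5 ] 0.97
brush [0.03 0.01] 0.72
the job is handed in; nothing more can be done
```

I swept all three terracotta fragments into the frame one at a time with the fingertips set slightly apart. I never lifted one, and handed the job in at about 17.6 s of the 72 s allowed. `job_done` gives no verdict, so what follows is from my own last checks.

| Fragment | Frame x (mm) | Frame y (mm) | Top height (mm) | Tilt (rad) |
|---|---|---|---|---|
| F1 (first pushed) | 15 | -53 | 15.1 | 0.044 |
| F2 (second pushed) | -4 | 53 | 15.8 | 0.016 |
| F3 (third pushed) | -18 | -7 | 15.3 | 0.011 |

- **Inside the frame:** all three are at least 37 mm inside the -55 mm front limit and flat. F1 and F3 touch or nearly touch at a corner, and the depth readings show neither rides on the other.
- **Other objects:** the pot, pebble, tape roll, box, mug and brush moved by 0.5 pixel or less between the first and last pictures (roughly 1.5 mm). The pot and mug gave the largest shifts, 0.5 pixel each.
- **Robot:** it ended about 200 mm above the table, clear of everything.
- **Disagreements:** the two cameras differed by 4–5 mm in y. A first triangulation of single points gave heights of 6–15 mm. A script error interrupted the object check once, and I reran it.

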